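# Rack the ballasted loggers heavy end down and fit their floats

### The arm

A 6-joint arm with a two-finger parallel gripper is mounted at the origin on the work surface; the furniture and walls round the work are solid. World frame = base frame: x ahead of the robot, y to its left, z up, the work surface at z = 0. Lengths are in m, angles in rad, forces in N, time in s.
With the tool pointing down it reaches from about 0.375 to 0.925 m from the base axis. Payload 5.7 kg.
Tool frame: the origin (TCP) lies midway between the tips of the shut fingers; the grasp point (between the pads) lies 19 mm behind it; z points along the fingers, y is the line along which they close (so a half turn about z gives the same grasp; the last joint's range is limited). The gripper opens to 88 mm and grips with 3 to 60 N. Pads are 20 mm wide; open, the fingers measure 115 mm over their backs; the gripper's body (75 mm by 178 mm) begins 61 mm behind the grasp point.
Start: joints at [-1.312, 0.359, 1.51, -0, 1.272, -0.115], TCP at [0.219, -0.559, 0.185] pointing down, gripper open.
Joint ranges: [-2.97, 2.97], [-1.01, 2.36], [0.21, 2.38], [-0.96, 4.11], [0.2, 2.71], [-2.98, 2.98]. Speed limits (rad/s): [2.39, 2.39, 3.14, 3.14, 3.14, 3.14].

### API

Orientations are given as a unit quaternion [x, y, z, w].
In Python, from bench import move_ptp, servo_line, goto_joints, move_gripper, sleep, inverse_kinematics, capture, PlanningError, close_job, spot_in, silhouettes, current_clock, current_joint_pos, current_qvel, current_joint_torque, current_position, current_orientation, current_force, current_torque, current_finger_gap, current_grip_force gives the robot as it stands. Calls block until the motion is done:
- move_ptp(position, orientation): joint-space move of the TCP to a pose.
- servo_line(position, orientation=None, rate=0.15, contact_N=None): straight line of the TCP; orientation=None keeps the orientation; rate is the mean speed in m/s. With contact_N (N) it stops when the force on the tool has changed by that much, and returns True; else False.
- goto_joints(angles): joint-space move.
- move_gripper(opening): finger opening in m; the grip force is fixed at half the most; returns when the fingers have stopped.
- sleep(seconds).
- inverse_kinematics(position, orientation): joint angles nearest the present ones, or None.
- capture(name): name is "scene" or "top" or "wrist"; returns a dict with "image" (480x640x3 uint8, blue, green, red), "range_z" (480x640 float32, m along the optical axis (not along the pixel's ray), 0 where there is no reading), "intrinsics" (3x3 intrinsics, pixels), "k1" (the pictures are not rectified: a ray, as slopes to the right and down, at radius r is drawn at 1 + k1 r^2 times it, then the intrinsics apply), "R" (3x3) and "t" (3): a world point X has camera coordinates R X + t. Camera axes: x right, y down, z forward; pixel columns grow to the right and rows downward; lengths in m; the calibration is good to about 2 mm. A picture is of the moment at which its call begins.
A pose or a line that the arm cannot do raises PlanningError and nothing moves.
- close_job(): hands the job in; it is judged then, once.
Trained networks look in the newest picture that a camera, given by its name, has taken for a name from the list of things; names that differ only in an ending like _2 or _b are one class to them, and where a whole thing is asked for, a point or a joint stands for the part that bears it (a point fixed in the world has none). Each returns a list of dicts, best first, with "conf" (0 to 1); they miss things now and then, are a little off and sometimes report something else, mostly with a low value. They report only what shows in the picture. A call takes as long as a camera call. They do not tell look-alikes from the thing itself.
- spot_in(camera, query): "xy" ([column, row] in pixels, amid what is visible of it).
- silhouettes(camera, query): "region" (480x640 bool, what is visible of it) and "xy" ([column, row] in pixels, amid what is visible of it).
Readings, each from a call of its own:
- current_clock(): time.
- current_joint_pos(): joint angles.
- current_qvel(): joint speeds.
- current_joint_torque(): joint torques, N m.
- current_position(): TCP position.
- current_orientation(): TCP orientation.
- current_force(): force on the tool from outside, world axes, zero at the start.
- current_torque(): the same for the moment, N m.
- current_finger_gap(): finger opening in m.
- current_grip_force(): force on a finger pad.
Only numpy, scipy, OpenCV 4.12 (cv2) and the standard library are available. Lean on these libraries where they do the work, as an engineer would, in place of code of your own. Each camera call takes 0.05 s, during which the arm holds its last target. There are 200 camera calls.

### The job

The water loggers lying on the bench look the same at both ends, but each has lead ballast hidden in one end: lift each one to feel by its tilt which end is heavy, and stand every logger heavy end down in a hole of the rack, upright and sitting flat on its shoulder. Then slip one black float collar over the upper end of each standing logger until it rests on the shoulder. Do not disturb the beaker or the timer.

Things in the scene. Friction and masses are not known exactly. Their poses are not given: they have to be found in the camera images.
- rack: White plastic rack, fixed to the bench, 84 x 276 x 55 mm high: a base plate 6 mm thick, two end panels and a 12 mm top plate with a row of three round through holes (wells) of 28 mm diameter, 90 mm apart, along the rack's y axis. Origin: centre of the underside; z up.
- well_a (a point): End (rack -y) well of the rack: centre of the hole's mouth, on the rack's upper face (55 mm above the bench). z up.
- well_b (a point): Middle well of the rack: centre of the hole's mouth, on the rack's upper face (55 mm above the bench). z up.
- well_c (a point): End (rack +y) well of the rack: centre of the hole's mouth, on the rack's upper face (55 mm above the bench). z up.
- logger_1: Metal logger (may be absent), 190 mm long, alike at both ends, about 0.6 kg, lying with its axis 22 mm up. x: its axis. Origin: centre of a 42 mm steel ball coupling on the 34 mm tube. From there to each end: tube; hexagonal guard (44 mm over flats, 51 over corners) at 34-54 mm, its outer face the shoulder; spigot dia 20 to 70 mm; neck dia 12; lifting ball dia 23 centred at 84 mm.
- logger_2: As logger_1. Lead hidden at the +x or -x end (differs between loggers; not marked) puts the centre of mass about 25 mm off the middle. Pinched on the coupling or a lifting ball, a logger turns easily about the line between the fingers: lifted 40 mm by the coupling its heavy end stays low, its light end rises; lifted by a lifting ball it hangs down from it.
- logger_3: As logger_1 and logger_2. Standing in a well, a logger has its lower spigot and ball in the hole and its lower guard's face on the rack; its middle is then 109 mm, its upper shoulder 163 mm and the centre of its upper lifting ball 193 mm above the bench.
- collar_1: Black foam float collar, a plain ring 62 mm outside, 27 mm bore, 28 mm high, lying flat; 60 g. It passes over a lifting ball and the spigot with clearance and stops on the guard's shoulder. Origin: centre of its underside; z along its axis.
- collar_2: Another float collar, as collar_1. (There are always three; any collar fits any logger.)
- collar_3: Another float collar, as collar_1. (There are always three; any collar fits any logger.)
- beaker: Glass beaker, 72 x 78 x 92 mm, a bystander. Origin: centre of its underside.
- timer: Small white timer lying on the bench, 62 x 66 x 16 mm, a bystander. Origin: centre of its underside.
Mind the look-alikes: they are no part of the job. Leave any brown look-alike of the collar_1 alone.

How it is judged:
By the outcome, as a careful person would: the job done as asked, in the order asked, and still so for the second after the job is handed in, with the robot touching nothing.
Of logger_1, logger_2, logger_3 only 2 to 3 are there at a start; the rules pass over those that are not, and their reading is None.
At some moment in a run one of collar_1, collar_2, collar_3 may be knocked a few centimetres aside while the robot is not near it.
It also fails if it takes over 210 s, if anything falls off the work surface, if the arm or the gripper's body presses on something with over 40 N, if the wrist force passes 120 N, or if a joint passes its speed limit or range.

## Working session

There is one attempt and no reset: what is moved stays moved. The work goes in short steps, each a Python script; the robot and the scene stay as the last script left them, time stands still between calls to the robot, and variables do not carry over. Pictures are saved under pics/ and viewed, at most 14 in all, crops included, and the job is handed in when it is done.

```bash
ls; mkdir -p pics
cat > h.py <<'E'
import numpy as np, cv2
from bench import *
from scipy.spatial.transform import Rotation as Rn
def ray(c,uv):
    K=c["intrinsics"];p=np.array([(uv[0]-K[0,2])/K[0,0],(uv[1]-K[1,2])/K[1,1]]);s=p.copy()
    for _ in range(20): s=p/(1+c["k1"]*(s@s))
    return np.array([s[0],s[1],1.])
def at_z(c,uv,z):
    R,t=np.array(c["R"]),np.array(c["t"]);o=-R.T@t;d=R.T@ray(c,uv);return o+d*(z-o[2])/d[2]
def at_d(c,uv,d):
    return np.array(c["R"]).T@(ray(c,uv)*d-np.array(c["t"]))
def cloud(c):
    K=np.array(c["intrinsics"]);v,u=np.mgrid[0:480,0:640]
    px=(u-K[0,2])/K[0,0];py=(v-K[1,2])/K[1,1];sx,sy=px.copy(),py.copy()
    for _ in range(15):
        f=1+c["k1"]*(sx**2+sy**2);sx,sy=px/f,py/f
    d=c["range_z"];P=np.stack([sx*d,sy*d,d],-1)-np.array(c["t"])
    return P@np.array(c["R"])   # R^T p
def proj(c,X):
    p=np.array(c["R"])@X+np.array(c["t"]);s=p[:2]/p[2];s=s*(1+c["k1"]*(s@s));K=c["intrinsics"]
    return np.array([K[0,0]*s[0]+K[0,2],K[1,1]*s[1]+K[1,2]])
def down(yaw):  # tool z down, tool y at angle yaw in world
    z=np.array([0,0,-1.]);y=np.array([np.cos(yaw),np.sin(yaw),0]);x=np.cross(y,z)
    return Rn.from_matrix(np.stack([x,y,z],1)).as_quat()
E
python3 - <<'E'
from h import *
np.set_printoptions(precision=3,suppress=True)
ims=[]
for n in("scene","top"):
    c=capture(n);cv2.imwrite(f"pics/{n}0.png",c["image"]);P=cloud(c)
    print(n,"cam at",-np.array(c["R"]).T@c["t"])
    for q in("rack","logger_1","collar_1","beaker","timer"):
        for s in silhouettes(n,q):
            m=s["region"]&(c["range_z"]>0);X=P[m]
            print(q,round(s["conf"],2),np.array(s["xy"]).astype(int),m.sum(),np.median(X,0) if len(X) else 0, np.percentile(X,[3,97],axis=0).ravel() if len(X) else 0, c["image"][s["region"]].mean(0))
print(current_orientation(),current_clock())
E
```

```text
pics
scene cam at [-0.266 -0.477  0.554]
rack 0.67 [270 223] 2128 [0.496 0.118 0.054] [0.457 0.058 0.004 0.539 0.245 0.057] [198.153 205.983 206.967]
logger_1 0.9 [482 307] 1428 [ 0.475 -0.364  0.034] [ 0.41  -0.383  0.002  0.582 -0.34   0.046] [133.359 146.467 153.65 ]
logger_1 0.68 [386 280] 1153 [ 0.462 -0.182  0.034] [ 0.393 -0.199  0.012  0.559 -0.159  0.046] [134.25  145.812 153.09 ]
collar_1 0.86 [324 272] 668 [ 0.449 -0.05   0.024] [ 0.431 -0.074  0.002  0.484 -0.02   0.029] [40.164 47.239 49.698]
collar_1 0.76 [339 251] 495 [ 0.525 -0.046  0.027] [ 0.503 -0.067  0.005  0.556 -0.014  0.029] [39.123 45.38  47.215]
collar_1 0.63 [447 273] 727 [ 0.556 -0.275  0.025] [ 0.54  -0.301  0.003  0.596 -0.246  0.031] [ 48.04   73.198 108.787]
collar_1 0.59 [357 236] 510 [ 0.604 -0.047  0.024] [ 0.587 -0.07   0.001  0.641 -0.013  0.03 ] [44.517 53.241 55.233]
beaker 0.36 [359 235] 485 [ 0.605 -0.047  0.025] [ 0.587 -0.071  0.004  0.641 -0.015  0.03 ] [40.761 48.154 49.998]
timer 0.72 [391 342] 933 [ 0.323 -0.256  0.015] [ 0.297 -0.281  0.003  0.359 -0.225  0.017] [161.22  183.527 189.037
[... 312 characters left out ...]
035] [ 0.398 -0.198  0.019  0.565 -0.155  0.046] [124.831 135.244 138.719]
collar_1 0.97 [313 194] 402 [ 0.616 -0.038  0.027] [ 0.588 -0.064 -0.001  0.643 -0.012  0.033] [65.712 76.911 77.517]
collar_1 0.88 [413 214] 471 [ 0.567 -0.272  0.027] [ 0.539 -0.304 -0.002  0.596 -0.244  0.032] [ 69.165  96.311 127.987]
collar_1 0.71 [316 249] 316 [ 0.46  -0.044  0.028] [ 0.435 -0.072  0.024  0.484 -0.019  0.032] [62.287 71.59  72.013]
collar_1 0.63 [321 220] 389 [ 0.533 -0.038  0.027] [ 0.504 -0.064  0.002  0.559 -0.012  0.032] [64.631 75.4   76.244]
timer 0.9 [403 301] 583 [ 0.334 -0.256  0.014] [ 0.305 -0.288  0.009  0.365 -0.224  0.019] [141.152 155.601 151.102]
[ 0.983  0.186  0.    -0.   ] 0.6
```

View pics/scene0.png

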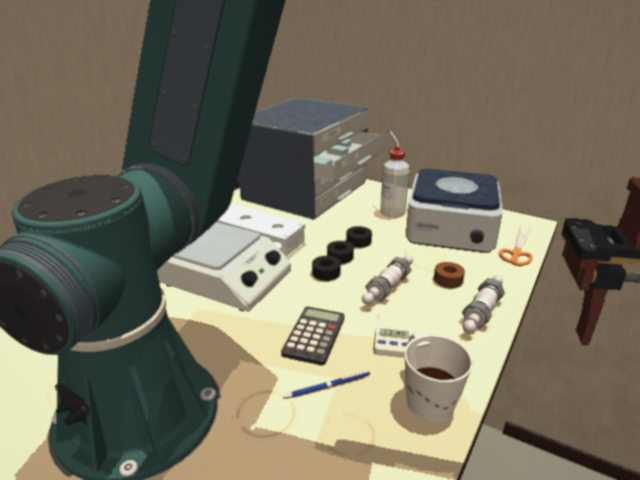

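View pics/top0.png

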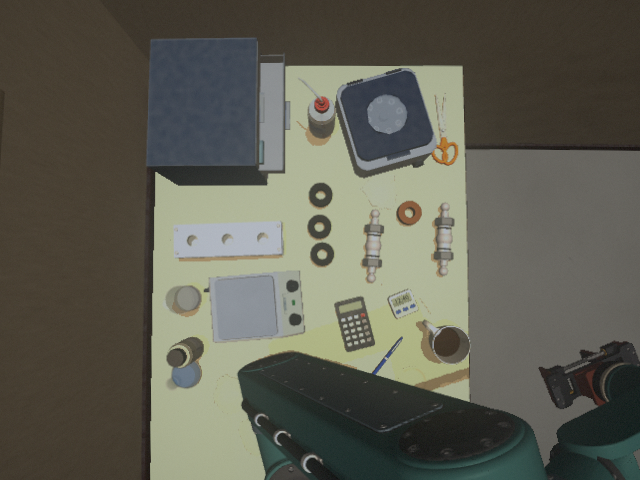

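Two loggers are present: about pixel (373,245) and (444,238) in the top view. The three black collars are at (320,195), (318,226) and (321,254), with a brown decoy at (409,213). The rack is at (228,240). I'll look from the wrist camera next.

```bash
cat >> h.py <<'E'
def locate_cyl(c,reg):
    "axis of a lying logger from its mask: centre, yaw via depth points above the bench"
    P=cloud(c);m=reg&(c["range_z"]>0);X=P[m];X=X[(X[:,2]>.008)&(X[:,2]<.07)]
    return X
E
python3 - <<'E'
from h import *
np.set_printoptions(precision=4,suppress=True)
q=down(np.pi/2); cur=current_joint_pos()
for p in [(.49,-.27,.3),(.48,.19,.33)]:
  for a in (np.pi/2,-np.pi/2):
    print(p,a,inverse_kinematics(p,down(a)))
move_ptp([.44,-.27,.33],q)
tiles=[]
for i,p in enumerate([(.44,-.27,.33),(.40,-.23,.33),(.44,.0,.33),(.44,.19,.36),(.40,.22,.36)]):
    move_ptp(p,q); c=capture("wrist"); P=cloud(c); np.savez(f"w{i}.npz",**{k:np.array(v) for k,v in c.items()})
    print(i,current_position(),"cam",-np.array(c["R"]).T@c["t"],current_clock())
    tiles.append(cv2.resize(c["image"],(400,300)))
    for n in("logger_1","collar_1","rack"):
        for s in silhouettes("wrist",n):
            m=s["region"]&(c["range_z"]>0); X=P[m]
            np.save(f"m{i}_{n}_{int(s['xy'][0])}.npy",s["region"])
            print(n,round(s["conf"],2),np.array(s["xy"]).astype(int),m.sum(),np.median(X,0),np.percentile(X,[3,97],axis=0).ravel(),c["image"][s["region"]].mean(0))
cv2.imwrite("pics/w.png",np.vstack([np.hstack(tiles[:2]),np.hstack([tiles[2],tiles[3]])]))
E
```

```text
(0.49, -0.27, 0.3) 1.5707963267948966 [-0.6271  0.2163  1.4291 -0.      1.4962 -2.1979]
(0.49, -0.27, 0.3) -1.5707963267948966 [-0.6271  0.2163  1.4291 -0.      1.4962  0.9437]
(0.48, 0.19, 0.33) 1.5707963267948966 [ 0.243   0.1329  1.463  -0.      1.5456 -1.3278]
(0.48, 0.19, 0.33) -1.5707963267948966 [ 0.243   0.1329  1.463  -0.      1.5456  1.8138]
0 [ 0.4398 -0.2702  0.3298] cam [ 0.3567 -0.2711  0.5279] 2.75
logger_1 0.92 [258 228] 2795 [ 0.4921 -0.3609  0.034 ] [ 0.4138 -0.3824  0.0206  0.5808 -0.3422  0.0429] [124.4341 132.5337 138.1653]
logger_1 0.73 [382 218] 2814 [ 0.475  -0.1811  0.0342] [ 0.3968 -0.1994  0.0212  0.5638 -0.16    0.0428] [133.4484 140.4473 145.0633]
collar_1 0.86 [480 206] 1474 [ 0.4598 -0.0491  0.0255] [ 0.4335 -0.0762  0.0027  0.4863 -0.021   0.0275] [40.0608 43.4058 45.4247]
collar_1 0.83 [473 250] 1441 [ 0.5306 -0.0425  0.0254] [ 0.5031 -0.069   0.0022  0.5584 -0.0145  0.0275] [40.596  44.4254 46.5815]
collar_1 0.72 [465 302] 1370 [ 0.6135 -0.0439  0.0252] [ 0.5873 -0.072  -0.0017  0.6432 -0.0166  0.0274] [41.0073 45.231  47.6144]
collar_1 0.65 [319 278
[... 3045 characters left out ...]
 0.3775 0.3387 0.0895] [155.4359 171.3844 173.5237]
collar_1 0.88 [153 229] 1383 [ 0.4586 -0.0429  0.0255] [ 0.431  -0.0715  0.0018  0.4865 -0.0157  0.0275] [46.4401 50.9921 53.6984]
collar_1 0.81 [ 31 285] 1420 [ 0.5663 -0.266   0.0246] [ 0.5397 -0.2989 -0.0003  0.5946 -0.2438  0.0277] [ 45.0553  66.9895 101.7045]
collar_1 0.77 [166 313] 1214 [ 0.6114 -0.0403  0.0252] [ 0.587  -0.0682 -0.0007  0.6421 -0.0112  0.0279] [44.9737 49.7137 52.6308]
collar_1 0.56 [159 268] 1290 [ 0.5302 -0.0359  0.0255] [ 0.503  -0.0642  0.0019  0.5582 -0.0084  0.0277] [45.9777 50.5674 53.1186]
rack 0.85 [310 251] 11192 [0.4904 0.1947 0.0528] [0.4537 0.0649 0.0029 0.536  0.3238 0.0547] [207.4895 206.7121 205.449 ]
```

View pics/w.png

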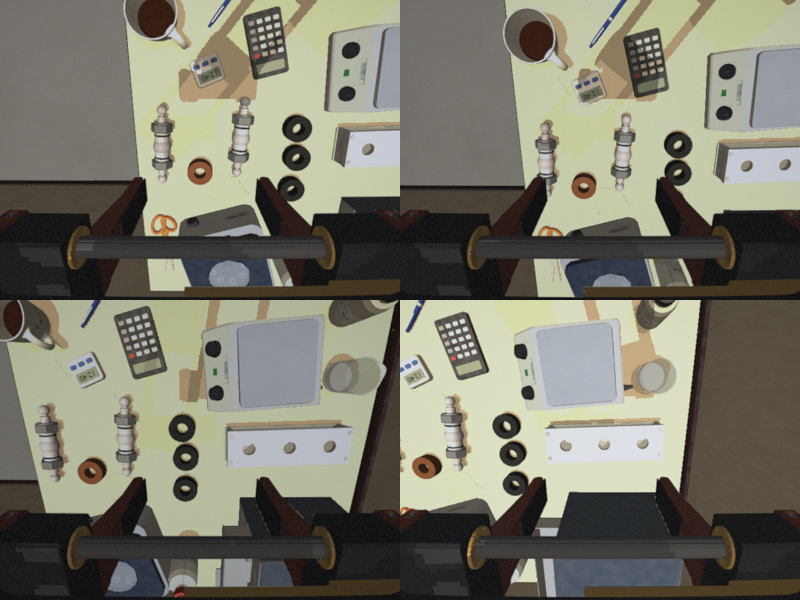

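```bash
cat >> h.py <<'E'
from scipy.optimize import least_squares
def prof(s):
    s=abs(s)*1e3; r=np.where(s<34,np.maximum(17,np.sqrt(np.clip(441-s*s,0,None))),np.nan)
    r=np.where((s>56)&(s<69),10,r); b=np.sqrt(np.clip(11.5**2-(s-84)**2,0,None))
    return np.where((s>77)&(s<91),b,r)/1e3
def fit_logger(X,x0):  # cx,cy,cz,yaw,pitch -> axis direction
    def res(p):
        d=np.array([np.cos(p[3])*np.cos(p[4]),np.sin(p[3])*np.cos(p[4]),np.sin(p[4])]);v=X-p[:3];s=v@d
        r=prof(s);e=np.linalg.norm(v-s[:,None]*d,axis=1)-r
        return np.where(np.isnan(r),.002,np.clip(e,-.01,.01))
    return least_squares(res,x0,loss="soft_l1",f_scale=.001,diff_step=1e-4,x_scale=[.01,.01,.01,.05,.05])
def wells(c):
    P=cloud(c);z=P[...,2]
    top=(abs(z-.053)<.004)&(P[...,0]>.44)&(P[...,0]<.55)&(P[...,1]>.04)&(P[...,1]<.35)
    hull=cv2.convexHull(np.argwhere(top)[:,::-1].astype(np.int32));M=np.zeros((480,640),np.uint8);cv2.fillConvexPoly(M,hull,1)
    M=cv2.erode(M,np.ones((5,5)));H=((M>0)&(z<.048)).astype(np.uint8)
    out=[]
    for k in cv2.findContours(H,cv2.RETR_EXTERNAL,cv2.CHAIN_APPROX_NONE)[0]:
        if cv2.contourArea(k)>60:
            (u,v),ax,_=cv2.fitEllipse(k);out.append(np.r_[at_z(c,(u,v),.055)[:2],ax,u,v])
    return out
E
python3 - <<'E'
from h import *
import glob
np.set_printoptions(precision=4,suppress=True)
for i in range(5):
    c=dict(np.load(f"w{i}.npz"));P=cloud(c)
    if i>1:
        for w in wells(c):print(i,"well",w)
    if i<3:
        for f in sorted(glob.glob(f"m{i}_logger*.npy")):
            m=np.load(f)&(c["range_z"]>0);X=P[m];X=X[X[:,2]>.012]
            r=fit_logger(X,np.r_[(X[:,0].min()+X[:,0].max())/2,np.median(X[:,1]),.02,np.pi/2*0+.03,0]);print(i,f,r.x,np.median(abs(r.fun)))
    for f in sorted(glob.glob(f"m{i}_collar*.npy")):
        m=np.load(f)&(c["range_z"]>0);X=P[m];X=X[X[:,2]>.022]
        (a,b),rad=cv2.minEnclosingCircle(X[:,:2].astype(np.float32)); print(i,f,a,b,rad)
E
```

```text
0 m0_logger_1_258.npy [ 0.5008 -0.3638  0.0201 -0.043   0.0001] 0.0012046682010462629
0 m0_logger_1_382.npy [ 0.4828 -0.1789  0.0201 -0.0682  0.0015] 0.0011676588524299324
0 m0_collar_1_319.npy 0.5687682032585144 -0.2748512029647827 0.030969694256782532
0 m0_collar_1_465.npy 0.5357063412666321 -0.12071403861045837 0.1445988565683365
0 m0_collar_1_473.npy 0.5326565504074097 -0.04027356579899788 0.031279683113098145
0 m0_collar_1_480.npy 0.46012693643569946 -0.04673629626631737 0.03111143223941326
1 m1_logger_1_233.npy [ 0.5    -0.3639  0.0201 -0.0454  0.0016] 0.001195421091934483
1 m1_logger_1_355.npy [ 0.4822 -0.179   0.02   -0.068  -0.    ] 0.0012533608277136886
1 m1_collar_1_294.npy 0.5685327053070068 -0.27513840794563293 0.03149333968758583
1 m1_collar_1_442.npy 0.5330766439437866 -0.038907937705516815 0.03148402273654938
1 m1_collar_1_450.npy 0.46110379695892334 -0.04670006409287453 0.03121189773082733
2 well [  0.4986   0.1038  16.8682  19.1902 398.0706 237.5734]
2 well [  0.4958   0.1927  15.7062  18.9968 462.3054 235.6292]
2 well [  0.4927   0.2815  14.8415  19.0954 526.0444 2
[... 751 characters left out ...]
4745 0.030881036072969437
3 m3_collar_1_182.npy 0.616888165473938 -0.04145392030477524 0.031034300103783607
3 m3_collar_1_43.npy 0.56914883852005 -0.2739439904689789 0.03248154744505882
4 well [  0.4983   0.1057  14.8372  17.624  246.1683 257.4921]
4 well [  0.4953   0.1948  15.3687  17.4819 305.6128 255.6569]
4 well [  0.4922   0.284   15.3034  17.5532 365.3647 253.7044]
4 m4_collar_1_153.npy 0.4604812264442444 -0.04531901329755783 0.03101787157356739
4 m4_collar_1_159.npy 0.5331695079803467 -0.03804199397563934 0.03136679157614708
4 m4_collar_1_166.npy 0.5135182738304138 0.05006071925163269 0.17031589150428772
4 m4_collar_1_31.npy 0.5687013268470764 -0.27433058619499207 0.03165464848279953
```

```bash
cat > feel.py <<'E'
from h import *
import sys
np.set_printoptions(precision=4,suppress=True)
cx,cy,psi=map(float,sys.argv[1:4]); q=down(np.pi/2+psi); d=np.array([np.cos(psi),np.sin(psi)]); n=np.array([-d[1],d[0]])
move_gripper(.06); move_ptp([cx,cy,.12],q); print("contact",servo_line([cx,cy,.005],rate=.12,contact_N=8),current_position())
move_gripper(0.0); print("gap",current_finger_gap(),current_grip_force())
servo_line([cx,cy,.05],rate=.06); sleep(.5)
for cam in("wrist","scene"):
    c=capture(cam);cv2.imwrite(f"pics/feel_{cam}_{int(-cy*1000)}.png",c["image"]); P=cloud(c)
    v=P[...,:2]-np.array([cx,cy]);s=v@d;e=v@n;ok=(c["range_z"]>0)&(abs(e)<.012)&(P[...,2]<.2)
    for k in(-1,1):
        for lo,hi in((.055,.068),(.06,.1)):
            m=ok&(s*k>lo)&(s*k<hi);z=P[...,2][m];print(cam,k,lo,m.sum(),np.percentile(z,[5,50,95]) if len(z) else None)
print("force",current_force(),current_torque(),current_clock())
E
python3 feel.py .4826 -.1790 -.069
```

```text
contact False [ 0.4832 -0.1792  0.0055]
gap 0.0005665280734998601 2.733965814113617
wrist -1 0.055 856 [-0.0011  0.0285  0.032 ]
wrist -1 0.06 2376 [-0.0024  0.0268  0.0311]
wrist 1 0.055 17 [0.029  0.0299 0.0314]
wrist 1 0.06 64 [0.0261 0.0299 0.0321]
scene -1 0.055 105 [0.0004 0.0272 0.0352]
scene -1 0.06 335 [0.0002 0.0212 0.0338]
scene 1 0.055 5 [0.0008 0.0022 0.0028]
scene 1 0.06 79 [0.0012 0.0294 0.035 ]
force [ 0.0356  0.9066 -0.2119] [ 0.0431 -0.1028 -0.0128] 12.0333
```

View pics/feel_wrist_179.png

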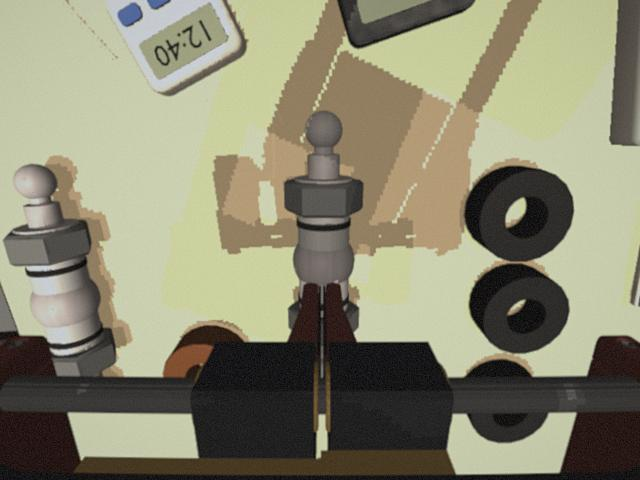

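```bash
cat > relook.py <<'E'
from h import *
np.set_printoptions(precision=4,suppress=True)
def look(p=(.40,-.23,.33),save=None):
    move_gripper(.06); servo_line([*current_position()[:2],.2],rate=.25); move_ptp(p,down(np.pi/2)); c=capture("wrist");P=cloud(c);out=[]
    if save: cv2.imwrite(save,c["image"])
    for s in silhouettes("wrist","logger_1"):
        m=s["region"]&(c["range_z"]>0);X=P[m];X=X[X[:,2]>.012]
        if s["conf"]<.5 or len(X)<500: continue
        r=fit_logger(X,np.r_[(X[:,0].min()+X[:,0].max())/2,np.median(X[:,1]),.02,-.05,0]);out.append(r.x);print(s["conf"],r.x,np.median(abs(r.fun)))
    return out
if __name__=="__main__": look(); print(current_clock())
E
python3 - <<'E'
from h import *
c=capture("wrist"); P=cloud(c)
print(proj(c,np.array([.4826,-.179,.043])),proj(c,current_position()),current_position(),current_finger_gap())
print(P[262,323],P[131,323],Rn.from_quat(current_orientation()).as_matrix())
E
python3 relook.py
```

```text
[323.05166977 271.38967769] [323.08674546 275.76997025] [ 0.48259291 -0.17900478  0.04997686] 0.0003954761220288471
[ 0.47756926 -0.17867831  0.03995778] [ 0.39998125 -0.17336394  0.03233064] [[-9.97621589e-01  6.89286951e-02 -2.11591518e-05]
 [ 6.89286954e-02  9.97621589e-01 -1.36069650e-05]
 [ 2.01709163e-05 -1.50330748e-05 -1.00000000e+00]]
0.88 [ 0.5    -0.3639  0.0201 -0.0428  0.0014] 0.0012343192852810499
0.87 [ 0.4825 -0.179   0.02   -0.0679  0.    ] 0.0012935772454218154
14.65
```

Run:
```python
from h import *
psi=-.068;q=down(np.pi/2+psi);cx,cy=.4825,-.179
print(current_finger_gap()); move_ptp([cx,cy,.12],q); servo_line([cx,cy,.004],rate=.12,contact_N=8)
c1=capture("wrist"); print(current_finger_gap(),current_position())
for g in (.05,.044,.04,.035):
    move_gripper(g); print(g,current_finger_gap(),current_grip_force(),current_force(),current_position())
c2=capture("wrist");c3=capture("scene")
cv2.imwrite("pics/dbg.png",np.hstack([c1["image"][100:440,160:480],c2["image"][100:440,160:480]]))
print(current_clock())
```

```text
0.06012643673916735
0.06021986568578083 [ 0.48321346 -0.17941616  0.00478548]
0.05 0.05007562200747165 0.0 [ 0.55585011  0.05500657 -0.54421934] [ 0.48256428 -0.17900436  0.00414342]
0.044 0.04395364741383828 0.0 [-1.16128311  0.09721457 -0.09284887] [ 0.48247912 -0.17900015  0.0039666 ]
0.04 0.04002907621554753 0.0 [ 0.33688138  0.06656478 -0.78759423] [ 0.48246653 -0.17896868  0.00397688]
0.035 0.0351279106525845 0.0 [ 0.05184353 -0.26825017  0.90666591] [ 0.48249817 -0.17900461  0.00400512]
18.2167
```

View pics/dbg.png

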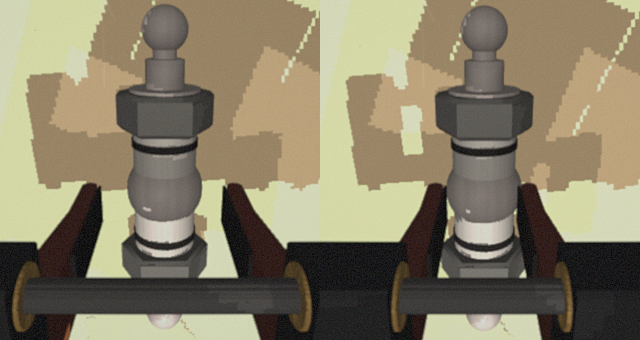

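Run:
```python
from h import *
np.set_printoptions(precision=4,suppress=True)
p=current_position();R=Rn.from_quat(current_orientation()).as_matrix()
for n in("wrist","scene"):
    c=capture(n);P=cloud(c);T=(P-p)@R   # tool coords
    b=c["image"].astype(int)
    ok=(c["range_z"]>0)&(abs(abs(T[...,1])-.028)<.016)&(abs(T[...,0])<.06)
    for lo in np.arange(-.10,.0,.01):
        m=ok&(T[...,2]>lo)&(T[...,2]<lo+.01);X=T[m]
        if len(X)>5:print(n,round(lo,3),m.sum(),np.percentile(X[:,0],[2,50,98]),np.percentile(abs(X[:,1]),[2,98]),b[m].mean(0))
print(p,current_joint_pos(),current_finger_gap())
c=capture("scene");cv2.imwrite("pics/dbg2.png",cv2.resize(c["image"][180:380,280:560],None,fx=2.8,fy=2.8,interpolation=cv2.INTER_CUBIC))
```

```text
wrist -0.1 1123 [0.0006 0.011  0.0121] [0.0167 0.0258] [25.9902 28.4381 42.6002]
wrist -0.09 1258 [-0.0043  0.0112  0.0121] [0.0166 0.0292] [25.434  28.1113 40.8251]
wrist -0.08 1053 [-0.0085  0.0112  0.012 ] [0.0165 0.0283] [27.4036 30.7521 42.3675]
wrist -0.07 775 [-0.0085  0.0111  0.0121] [0.0165 0.0271] [26.6994 29.7484 40.5961]
wrist -0.06 656 [-0.0085  0.0111  0.0121] [0.0165 0.0266] [26.75   29.4954 40.6311]
wrist -0.05 536 [-0.0082  0.0112  0.0121] [0.0165 0.0268] [27.9384 31.7332 43.1604]
wrist -0.04 1700 [-0.0445  0.0116  0.0532] [0.0121 0.0235] [69.8418 74.2529 78.0606]
wrist -0.03 3085 [-0.0489  0.0086  0.0545] [0.0122 0.0228] [76.0626 80.6668 84.0512]
wrist -0.02 667 [-0.0508  0.0374  0.0551] [0.0131 0.0253] [62.8366 70.4483 74.8576]
wrist -0.01 30 [-0.0353  0.055   0.0552] [0.0123 0.0194] [ 81.0667  97.7333 109.7   ]
scene -0.1 99 [-0.0103  0.0088  0.0128] [0.0173 0.0306] [40.2626 50.303  70.7576]
scene -0.09 90 [-0.0097  0.0091  0.013 ] [0.016  0.0301] [40.5333 50.0222 67.8444]
scene -0.08 78 [-0.0099  0.0086  0.0124] [0.0174 0.0275] [36.     42.4231 61.8077]
scene -0.07 80 [-0.0121  0.0079  0.0119] [0.0159 0.0279] [43.4125 52.5375 69.2875]
scene -0.06 72 [-0.0123  0.0071  0.012 ] [0.0175 0.0263] [44.625  52.9444 70.2083]
scene -0.05 93 [-0.046   0.0067  0.0477] [0.0124 0.0281] [68.4409 84.7527 97.3656]
scene -0.04 110 [-0.0503  0.0058  0.054 ] [0.0123 0.0216] [ 90.9727 105.3    109.9273]
scene -0.03 177 [-0.052   0.0159  0.0547] [0.0122 0.0238] [ 86.9379  96.678  103.1299]
scene -0.02 72 [-0.0387  0.0073  0.0545] [0.0129 0.0252] [79.8611 89.125  95.4722]
scene -0.01 14 [-0.038   0.0045  0.0583] [0.0122 0.0343] [ 84.7143 102.6429 113.2857]
[ 0.4825 -0.179   0.004 ] [-0.4895  0.4796  1.8746  0.      0.7873 -1.9923] 0.034945094382614575
```

View pics/dbg2.png

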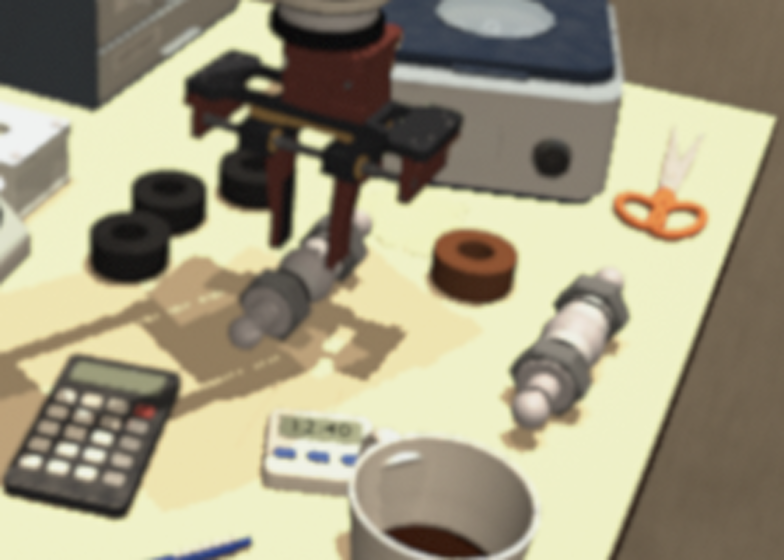

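Run:
```python
from h import *
np.set_printoptions(precision=4,suppress=True)
servo_line([.4825,-.179,.2],rate=.3); move_gripper(0.02)
p=current_position();R=Rn.from_quat(current_orientation()).as_matrix()
for n in("wrist","scene","top"):
    c=capture(n);P=cloud(c);T=(P-p)@R
    ok=(c["range_z"]>0)&(abs(T[...,1])<.04)&(abs(T[...,0])<.04)&(T[...,2]<.08)&(T[...,2]>-.12)
    h,e=np.histogram(T[...,2][ok],np.arange(-.12,.081,.005));print(n,[(round(a,3),int(b)) for a,b in zip(e,h) if b])
    print(c["t"],proj(c,p))
print(p)
```

```text
wrist [(np.float64(-0.12), 224), (np.float64(-0.115), 172), (np.float64(-0.11), 144), (np.float64(-0.105), 206), (np.float64(-0.1), 258), (np.float64(-0.095), 529), (np.float64(-0.09), 481), (np.float64(-0.085), 577), (np.float64(-0.08), 490), (np.float64(-0.075), 424), (np.float64(-0.07), 349), (np.float64(-0.065), 306), (np.float64(-0.06), 305), (np.float64(-0.055), 253), (np.float64(-0.05), 230), (np.float64(-0.045), 229), (np.float64(-0.04), 136)]
[ 0.1465 -0.5107  0.2564] [323.1184 275.7616]
scene [(np.float64(-0.12), 78), (np.float64(-0.115), 59), (np.float64(-0.11), 68), (np.float64(-0.105), 67), (np.float64(-0.1), 68), (np.float64(-0.095), 67), (np.float64(-0.09), 66), (np.float64(-0.085), 63), (np.float64(-0.08), 59), (np.float64(-0.075), 53), (np.float64(-0.07), 55), (np.float64(-0.065), 51), (np.float64(-0.06), 56), (np.float64(-0.055), 53), (np.float64(-0.05), 56), (np.float64(-0.045), 50), (np.float64(-0.04), 10)]
[-0.263   0.2536  0.6863] [395.6589 197.1383]
top []
[-0.0274  0.4844  1.1635] [382.4763 240.7873]
[ 0.4823 -0.1789  0.1995]
```

The reported TCP lies about 38 mm beyond the real fingertips: two cameras agree, and the fingers closed above the logger. I'll calibrate this by touching the bare bench gently.

Run:
```python
from h import *
move_ptp([.39,-.11,.02],down(np.pi/2)); move_gripper(0)
print(servo_line([.39,-.11,-.05],rate=.03,contact_N=4),current_position(),current_force())
servo_line([.39,-.11,.05],rate=.2);print(current_clock())
```

```text
True [ 0.38996767 -0.10998395 -0.03747003] [0.10410738 0.93983136 8.11827951]
23.4333
```

```bash
sed -i 's/cy,.005\]/cy,-.033]/; s/cy,.05\]/cy,.007]/' feel.py; sed -i 's/move_ptp(\[cx,cy,.12\]/move_ptp([cx,cy,.08]/' feel.py
python3 feel.py .4826 -.1790 -.069
```

```text
contact False [ 0.483  -0.1791 -0.0325]
gap 0.04049596084813998 30.001015663146973
wrist -1 0.055 1553 [-0.0019  0.0367  0.0542]
wrist -1 0.06 3625 [-0.0025  0.0259  0.0365]
wrist 1 0.055 0 None
wrist 1 0.06 0 None
scene -1 0.055 130 [0.0008 0.0352 0.0544]
scene -1 0.06 316 [0.0002 0.0175 0.0377]
scene 1 0.055 24 [0.0003 0.0019 0.0039]
scene 1 0.06 76 [0.0005 0.002  0.0035]
force [-0.0086 -0.6411 -6.2523] [ 0.0342 -0.253   0.0026] 27.9667
```

```bash
cat > pick.py <<'E'
from relook import *
import sys
OFF=.037
def pick(cx,cy,psi,light,well):
    "release coupling, refit, take the light-end ball, hang, bring over the well"
    z0=current_position()[2]
    if current_finger_gap()>.03 and current_grip_force()>5: servo_line([cx,cy,-.033],rate=.05)
    r=[f for f in look(p=(.42,cy-.0,.25)) if abs(f[1]-cy)<.05][0]
    cx,cy,psi=r[0],r[1],r[3]; d=np.array([np.cos(psi),np.sin(psi),0])*light
    C=np.array([cx,cy,0]);b=C+.084*d; piv=C-.084*d; q=down(np.pi/2+psi)
    move_gripper(.045); move_ptp([b[0],b[1],.03],q); print("hit",servo_line([b[0],b[1],.022-.019-OFF],rate=.1,contact_N=8))
    move_gripper(0); print("ball gap",current_finger_gap())
    for th in np.radians([20,40,58,74]):
        p=piv+.168*np.cos(th)*d;p[2]=.023+.168*np.sin(th)-.019-OFF;servo_line(p,rate=.12)
    servo_line([p[0],p[1],.25],rate=.2); print("gap",current_finger_gap(),current_force())
    move_ptp([well[0],well[1],.25],q); sleep(.3)
    return psi
def axis_held(tag):
    p=np.array(current_position());B=p+[0,0,OFF+.019]
    for n in("scene","wrist"):
        c=capture(n);P=cloud(c);v=P-B
        m=(c["range_z"]>0)&(np.hypot(v[...,0],v[...,1])<.035)&(v[...,2]<-.04)&(v[...,2]>-.2)
        X=P[m]; print(n,m.sum())
        if n=="scene": cv2.imwrite(f"pics/{tag}.png",c["image"])
        if m.sum()<150: continue
        def res(a):
            D=np.array([a[2],a[3],-1]);D/=np.linalg.norm(D);o=np.array([a[0],a[1],B[2]]);w=X-o;s=w@D
            r=prof(s-.084);e=np.linalg.norm(w-s[:,None]*D,axis=1)-r
            return np.where(np.isnan(r),.002,np.clip(e,-.01,.01))
        f=least_squares(res,[B[0],B[1],0,0],loss="soft_l1",f_scale=.001,diff_step=1e-4,x_scale=[.01,.01,.05,.05])
        print(n,"ball",f.x[:2]-B[:2],"slope",f.x[2:],"low ball",f.x[:2]+.168*f.x[2:],np.median(abs(f.fun)))
E
python3 - <<'E'
from pick import *
psi=pick(.4826,-.179,-.069,+1,(.4988,.105)); print(psi)
axis_held("hang1"); print(current_position(),current_clock())
E
```

```text
0.84 [ 0.5008 -0.3635  0.0202 -0.0447  0.0015] 0.001260412142455005
0.65 [ 0.4889 -0.1816  0.0201 -0.0811 -0.0004] 0.0012121578365746934
hit False
ball gap 0.021091287131928795
gap 0.021694000608902368 [-0.5114  0.1829 -6.6974]
-0.08109415294986476
scene 950
scene ball [ 0.0041 -0.0008] slope [-0.1311  0.0296] low ball [0.481  0.1082] 0.0016373878068962813
wrist 2846
wrist ball [-0.0359 -0.0028] slope [-0.0622  0.0632] low ball [0.4526 0.1119] 0.002
[0.4989 0.1044 0.2501] 38.5167
```

View pics/hang1.png

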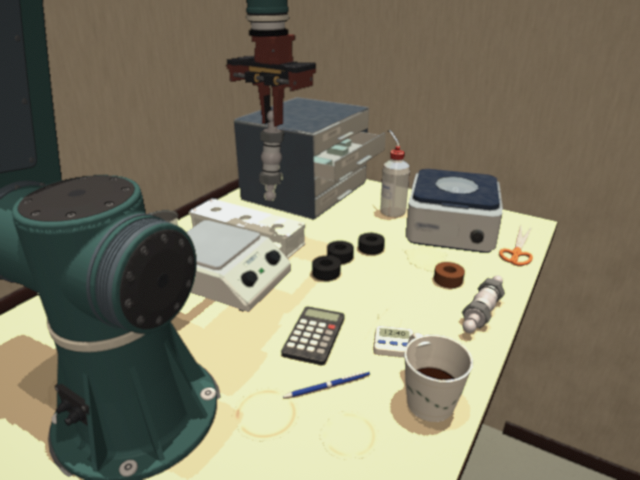

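```bash
cat >> pick.py <<'E'
def held2(show=True,n="scene"):
    "axis of the hanging logger: free ball position (x,y,z) and slopes"
    p=np.array(current_position());B=p+[0,0,OFF+.019]
    c=capture(n);P=cloud(c);v=P-B
    m=(c["range_z"]>0)&(np.hypot(v[...,0],v[...,1])<.05)&(v[...,2]<-.025)&(v[...,2]>-.19)
    X=P[m];best=None
    for sx in(-.12,0,.12):
        def res(a):
            D=np.array([a[2],a[3],-1]);D/=np.linalg.norm(D);o=np.array([a[0],a[1],B[2]+a[4]]);w=X-o;s=w@D
            r=prof(s-.084);e=np.linalg.norm(w-s[:,None]*D,axis=1)-r
            return np.where(np.isnan(r),.002,np.clip(e,-.01,.01))
        f=least_squares(res,[B[0],B[1],sx,0,0],loss="soft_l1",f_scale=.001,diff_step=1e-4,x_scale=[.01,.01,.05,.05,.01])
        if best is None or f.cost<best.cost:best=f
    a=best.x; print(n,m.sum(),"ball-B",a[0]-B[0],a[1]-B[1],a[4],"slope",a[2:4],"low",a[:2]+.168*a[2:4],np.median(abs(best.fun)))
    return a
E
python3 - <<'E'
from pick import *
for i in range(3): held2(); sleep(.3)
held2(n="wrist");held2(n="top")
c=capture("wrist");cv2.imwrite("pics/hw.png",c["image"]);print(current_clock())
E
```

```text
scene 1203 ball-B 0.0017345975535456026 0.00035614797000901866 -0.001546173646111564 slope [-0.1048  0.0197] low [0.4831 0.1081] 0.002
scene 1205 ball-B 0.004163856226016116 -0.0005396957660600832 -0.0015819694736453724 slope [-0.1302  0.0279] low [0.4811 0.1092] 0.002
scene 1198 ball-B 0.004622346032157776 -0.001197437841340021 -0.0019163375954164938 slope [-0.1344  0.0335] low [0.4808 0.1095] 0.002
wrist 5975 ball-B 0.001549635169703023 -4.447613300100073e-05 -0.002868070666222492 slope [-0.1114  0.0011] low [0.4816 0.1052] 0.002
top 69 ball-B 0.006503144620103096 0.0028472059433928693 -0.004068125037743111 slope [-0.1875 -0.0194] low [0.4738 0.1046] 0.002
39.7167
```

View pics/hw.png

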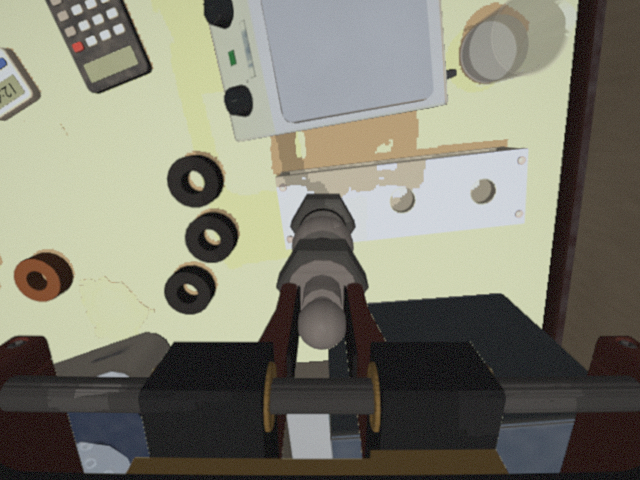

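```bash
cat >> pick.py <<'E'
def pose(G,yaw,phi,psi_r=0.):
    "reported TCP pose for grasp point G, tool pitched by phi about its y and rolled by psi_r about its x (world sense)"
    R=Rn.from_quat(down(yaw)).as_matrix();yv=R[:,1];xv=np.array([yv[1],-yv[0],0])
    R=(Rn.from_rotvec(phi*yv)*Rn.from_rotvec(psi_r*xv)).as_matrix()@R
    return np.array(G)+R[:,2]*(OFF+.019),Rn.from_matrix(R).as_quat()
def grasp_pt():
    R=Rn.from_quat(current_orientation()).as_matrix();return np.array(current_position())-R[:,2]*(OFF+.019)
_cp=current_position
def held3(psi):
    G=grasp_pt();c=capture("wrist");P=cloud(c);v=P-G
    m=(c["range_z"]>0)&(np.hypot(v[...,0],v[...,1])<.05)&(v[...,2]<-.025)&(v[...,2]>-.19);X=P[m];best=None
    for sx in(-.1,-.03,.03,.1):
        def res(a):
            D=np.array([a[2],a[3],-1]);D/=np.linalg.norm(D);o=np.array([a[0],a[1],G[2]+a[4]]);w=X-o;s=w@D
            r=prof(s-.084);e=np.linalg.norm(w-s[:,None]*D,axis=1)-r
            return np.where(np.isnan(r),.002,np.clip(e,-.01,.01))
        f=least_squares(res,[G[0],G[1],sx,0,0],loss="soft_l1",f_scale=.001,diff_step=1e-4,x_scale=[.01,.01,.05,.05,.01])
        if best is None or f.cost<best.cost:best=f
    a=best.x; print(m.sum(),"ball-G",a[0]-G[0],a[1]-G[1],a[4],"slope",a[2:4],"low",a[:2]+.168*a[2:4],best.cost)
    return a
def align(well,psi,phi=0.,z=.25,rho=0.,n=2):
    for i in range(n):
        a=held3(psi);G=grasp_pt()
        phi+=np.arctan(a[2]*np.cos(psi)+a[3]*np.sin(psi)); rho-=0
        G=np.array([G[0]+well[0]-(a[0]+.0*a[2]),G[1]+well[1]-(a[1]+.0*a[3]),z])
        p,q=pose(G,np.pi/2+psi,phi);servo_line(p,q,rate=.1);sleep(.2)
    a=held3(psi);return phi,a
E
python3 - <<'E'
from pick import *
phi,a=align((.4988,.1050),-.081); print(phi,a,grasp_pt(),current_clock())
np.savez("st.npz",phi=phi)
E
```

```text
5981 ball-G 0.00030059478557220576 8.961649765357182e-05 -0.003279226321773757 slope [-0.0994  0.002 ] low [0.4824 0.1054] 0.005976105148497925
6230 ball-G 0.0020442801439823355 -0.0007060116616033757 -0.0033488505339165386 slope [-0.0418  0.004 ] low [0.4945 0.1049] 0.0058377056520808835
6498 ball-G 0.0023164665359184378 -0.0005461222865592169 -0.0027882235361390917 slope [-0.0261 -0.0001] low [0.4948 0.1051] 0.005949580261985685
-0.14093898581822045 [ 0.4992  0.1051 -0.0261 -0.0001 -0.0028] [0.497  0.1056 0.2501] 41.225
```

Run:
```python
from pick import *
phi,a=align((.4988,.1050),-.081,phi=-.141,n=3); print(phi,a,grasp_pt(),current_clock())
np.savez("st.npz",phi=phi)
c=capture("scene");cv2.imwrite("pics/al.png",cv2.resize(c["image"][80:280,150:400],None,fx=3,fy=3,interpolation=cv2.INTER_CUBIC))
```

```text
6434 ball-G 0.00317892458381841 -0.0012995284664285428 -0.0033067513454683437 slope [-0.0329  0.0095] low [0.4946 0.1059] 0.005925039401124823
6639 ball-G 0.002031738668222982 -0.0019461403611120004 -0.0029523644662234716 slope [0.0002 0.0154] low [0.498  0.1069] 0.006116162741600413
6657 ball-G 0.0033254787138515263 -0.0006446392520139677 -0.003263523846188188 slope [-0.0181 -0.0003] low [0.4971 0.1062] 0.006065690509792248
6711 ball-G 0.0012415304773379376 -0.000809606235512586 -0.003117417288961556 slope [ 0.0226 -0.0001] low [0.5006 0.1048] 0.006297247179469809
-0.19350000780133755 [ 0.4968  0.1049  0.0226 -0.0001 -0.0031] [0.4956 0.1057 0.2501] 42.775
```

View pics/al.png

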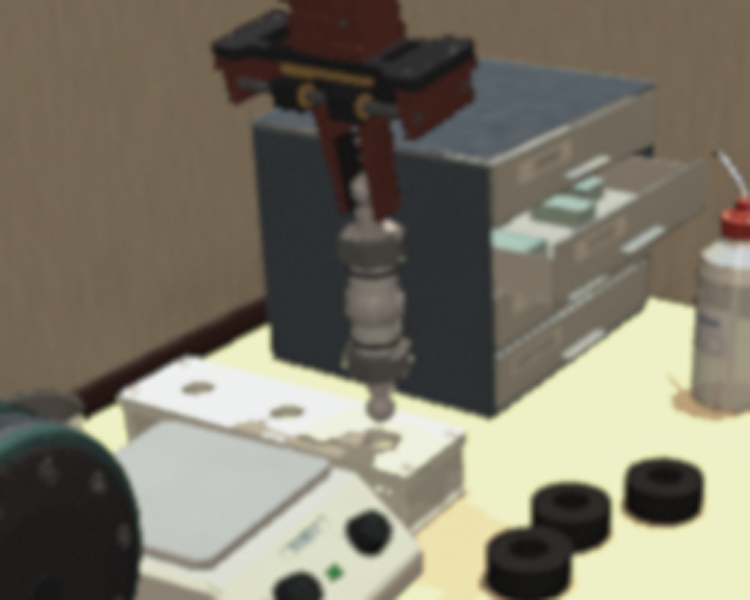

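Run:
```python
from pick import *
psi=-.081;phi=-.1935;W=np.array([.4988,.105])
def avg(n=6):
    A=np.array([held3(psi) for _ in range(n)]);return A.mean(0),A.std(0)/n**.5
for z in(.25,.242):
    a,s=avg();print("AVG",a,s,a[:2]+.168*a[2:4]); G=grasp_pt()
    phi+=np.arctan(a[2]); G=np.r_[G[:2]+W-a[:2],z]  # ball over well, axis upright
    p,q=pose(G,np.pi/2+psi,phi);servo_line(p,q,rate=.1);sleep(.3)
a,s=avg();print("AVG",a,s,a[:2]+.168*a[2:4],phi,grasp_pt(),current_clock())
```

```text
6649 ball-G 0.0013950721532783872 -0.0008004756930559409 -0.00341846374282747 slope [ 0.0242 -0.0004] low [0.5011 0.1048] 0.006476533522858633
6678 ball-G 0.0013367287112445725 -0.0008013169615918442 -0.003141356159917427 slope [ 0.0253 -0.0009] low [0.5012 0.1047] 0.006412281687000186
6729 ball-G 0.0010116590903780365 -0.0007787276514679697 -0.0026924546129852194 slope [ 0.0267 -0.001 ] low [0.5011 0.1048] 0.006295414892655229
6739 ball-G 0.0008827074029950643 -0.0007819459711897597 -0.0028642823791371667 slope [ 0.0256 -0.0008] low [0.5007 0.1048] 0.006389375223315881
6766 ball-G 0.0006586358362723477 -0.0007525559332294401 -0.0035535513176707377 slope [ 0.0225 -0.0004] low [0.5    0.1048] 0.006924090805226742
6741 ball-G 0.0040022870191815385 -0.0007037260285627234 -0.0032733726945960487 slope [-0.0149 -0.001 ] low [0.497  0.1048] 0.00620209008006889
AVG [ 0.4971  0.1049  0.0182 -0.0008 -0.0032] [0.0005 0.     0.0061 0.0001 0.0001] [0.5002 0.1048]
6717 ball-G 0.003066269886993711 -0.0007237986094958682 -0.003430244874895542 slope [-0.0191 -0.0001] low [0.4968 0.105 ] 0.00621386342
[... 1142 characters left out ...]
78 -0.0006956108446112691 -0.0034713382604404045 slope [-0.014  -0.0005] low [0.4976 0.1049] 0.012166805339552235
11604 ball-G 0.0037560186344169355 -0.0006208774652284449 -0.0029995402595040183 slope [-0.0178 -0.0007] low [0.4968 0.1049] 0.01222139877027581
11741 ball-G 0.0034918790321239457 -0.0006813694787895924 -0.0032754239618956165 slope [-0.0174 -0.0007] low [0.4966 0.1049] 0.012387535942508188
11745 ball-G 0.0030770791424595267 -0.0010895838899057653 -0.0034904164512520853 slope [-0.0099  0.0052] low [0.4973 0.1055] 0.012475762654344321
AVG [ 0.4994  0.1049 -0.0073  0.0003 -0.0032] [0.0004 0.0001 0.0063 0.0009 0.0001] [0.4982 0.105 ] -0.18710875219846246 [0.4959 0.1057 0.242 ] 44.825
```

```bash
cat >> pick.py <<'E'
def insert(dx=0,dy=0,zend=.193):
    G=grasp_pt();p=np.array(current_position())
    h=servo_line([p[0]+dx,p[1]+dy,p[2]-(G[2]-zend)],rate=.05,contact_N=10); print("hit",h,"ball z",grasp_pt()[2],current_force()); return h
E
python3 - <<'E'
from pick import *
insert();print(current_clock())
E
```

```text
hit True ball z 0.19459319369662112 [-1.7105  1.8065  6.0765]
45.7167
```

```bash
cat >> pick.py <<'E'
def release():
    move_gripper(.06);R=Rn.from_quat(current_orientation()).as_matrix();p=np.array(current_position());servo_line(p-R[:,2]*.06,rate=.15);servo_line(np.array(current_position())+[0,0,.03],rate=.2)
def standing(w,n="wrist"):
    c=capture(n);P=cloud(c);m=(c["range_z"]>0)&(np.hypot(P[...,0]-w[0],P[...,1]-w[1])<.035)&(P[...,2]>.07);X=P[m]
    t=X[X[:,2]>np.percentile(X[:,2],99.5)-.01];print(n,m.sum(),"top z",np.percentile(X[:,2],99.5),"ball xy",(t.min(0)+t.max(0))[:2]/2)
E
python3 - <<'E'
from pick import *
release(); standing((.4988,.105));standing((.4988,.105),"scene"); 
move_ptp([.4,.1,.36],down(np.pi/2)); standing((.4988,.105));
E
python3 feel.py .5006 -.3637 -.0445
```

```text
wrist 5561 top z 0.33790371281880344 ball xy [0.4855 0.1054]
scene 1102 top z 0.4450415179902205 ball xy [0.4805 0.0845]
wrist 1844 top z 0.2026925379851999 ball xy [0.4967 0.1044]
contact False [ 0.5012 -0.3642 -0.0323]
gap 0.040738212026164726 30.001159608364105
wrist -1 0.055 2419 [0.0987 0.113  0.117 ]
wrist -1 0.06 7294 [-0.0023  0.1134  0.1173]
wrist 1 0.055 0 None
wrist 1 0.06 0 None
scene -1 0.055 119 [-0.001   0.0019  0.1189]
scene -1 0.06 360 [-0.0006  0.002   0.1192]
scene 1 0.055 0 None
scene 1 0.06 0 None
force [-1.2329 -0.5867 -4.4325] [-0.071   0.1455 -0.0589] 53.3083
```

```bash
sed -i 's/servo_line(\[p\[0\],p\[1\],.25\],rate=.2)/servo_line([p[0],p[1],.345],rate=.2)/; s/move_ptp(\[well\[0\],well\[1\],.25\],q); sleep(.3)/move_ptp([well[0],well[1],.345],q); servo_line([well[0],well[1],.2],rate=.12); sleep(.3)/' pick.py
python3 - <<'E'
from pick import *
W=np.array([.4925,.2842])
psi=pick(.5006,-.3637,-.0445,-1,W); print(psi)
phi=0
for z in(.256,.25,.244):
    A=np.array([held3(psi) for _ in range(5)]);a=A.mean(0);G=grasp_pt();print("AVG",a,phi)
    phi+=np.arctan(a[2]*np.cos(psi)+a[3]*np.sin(psi))
    p,q=pose(np.r_[G[:2]+W-a[:2],z],np.pi/2+psi,phi);servo_line(p,q,rate=.1);sleep(.3)
A=np.array([held3(psi) for _ in range(5)]);a=A.mean(0);print("AVG",a,a[:2]+.168*a[2:4],phi,grasp_pt(),current_clock())
c=capture("scene");cv2.imwrite("pics/al2.png",cv2.resize(c["image"][80:280,150:400],None,fx=3,fy=3,interpolation=cv2.INTER_CUBIC))
E
```

```text
0.8 [ 0.4932 -0.3641  0.0201 -0.0435  0.0005] 0.001183132392195605
hit False
ball gap 0.02123880448236685
gap 0.02128444941434975 [-0.3928 -0.6595 -7.1753]
-0.04353859483096082
3740 ball-G -1.2693151741849373e-05 -0.001861482560992167 -0.0035137010866698837 slope [ 0.099  -0.0049] low [0.5092 0.2816] 0.003928805142595317
3730 ball-G -1.3393717008369777e-05 -0.001795049425482309 -0.00366521324727066 slope [ 0.0989 -0.0051] low [0.5092 0.2816] 0.003913655205758401
3720 ball-G -6.287977464208838e-05 -0.0020436620767478875 -0.003602387170769461 slope [ 0.1002 -0.0054] low [0.5093 0.2813] 0.003916770196806127
3715 ball-G 0.0004652918570696163 -0.0019580103616883004 -0.00373390241415322 slope [ 0.0947 -0.0054] low [0.5089 0.2814] 0.003934326710087981
3710 ball-G 1.1475227833790402e-05 -0.002123111767262653 -0.003832079822238345 slope [ 0.1014 -0.0058] low [0.5096 0.2812] 0.0039528615568091945
AVG [ 0.4926  0.2823  0.0988 -0.0053 -0.0037] 0
3428 ball-G -0.00020672280666267362 -0.0016220098783994996 -0.0035936902428470086 slope [ 0.0299 -0.0045] low [0.4968 0.2837] 0.00371926760207771
3514 b
[... 1565 characters left out ...]
105645241985
3533 ball-G -0.0007661512627403222 -0.001388667526167231 -0.0035888422731575526 slope [ 0.0155 -0.0043] low [0.4947 0.2837] 0.003932519922242255
3575 ball-G 0.0009888531317164273 -0.001459497996102177 -0.0037625140456545624 slope [-0.0112 -0.0047] low [0.4919 0.2836] 0.003978907595064341
3638 ball-G 0.00112444652836019 -0.0015259135532399437 -0.0036481243217389783 slope [-0.0138 -0.003 ] low [0.4916 0.2838] 0.00406849485178427
3613 ball-G 0.0009586174179108675 -0.0015374469879516628 -0.0038033192303836487 slope [-0.0119 -0.0028] low [0.4918 0.2838] 0.004025807304567858
AVG [ 0.4935  0.2844 -0.0054 -0.0039 -0.0037] [0.4926 0.2837] 0.1476531333762273 [0.4928 0.2858 0.2441] 69.3417
```

View pics/al2.png

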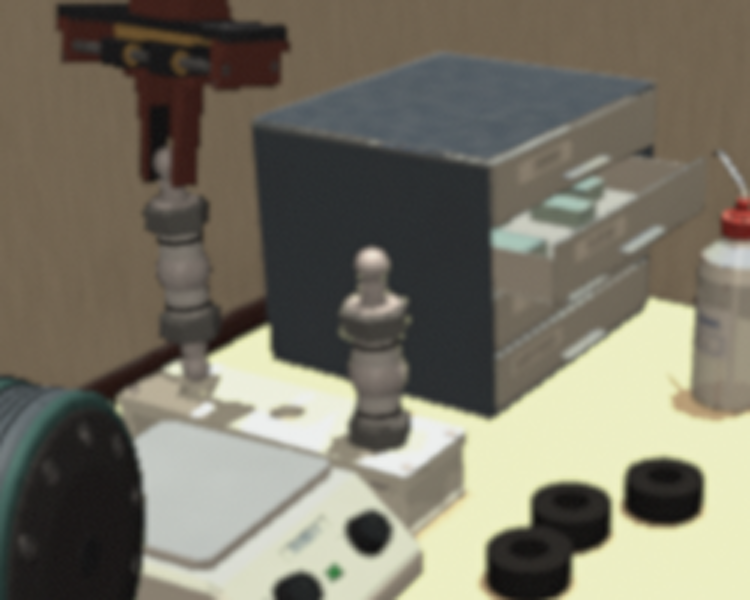

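Run:
```python
from pick import *
c=capture("scene")
for w in((.4925,.2842),(.4988,.105)):
    a,b=proj(c,np.array([*w,.244])),proj(c,np.array([*w,.076]));print(a,b,((a-[150,80])*3),((b-[150,80])*3))
held2(n="scene")
```

```text
[206.5686 133.512 ] [214.3486 201.9918] [169.7057 160.536 ] [193.0459 365.9754]
[272.8995 145.387 ] [276.4675 218.3071] [368.6986 196.1609] [379.4024 414.9213]
scene 1328 ball-B 0.008595272488347683 -0.0006937180789836628 -0.0021557417841816836 slope [ 0.015  -0.0045] low [0.4957 0.2847] 0.002
```

Run:
```python
from pick import *
if insert() and grasp_pt()[2]>.2: print("early")
print(current_clock())
```

```text
hit True ball z 0.19551597367630452 [ 0.1187 -0.5886  4.3717]
70.3833
```

```bash
cat >> pick.py <<'E'
def collars():
    c=capture("wrist");P=cloud(c);out=[]
    for s in silhouettes("wrist","collar_1"):
        reg=s["region"];col=c["image"][reg].mean(0);X=P[reg&(c["range_z"]>0)];X=X[abs(X[:,2]-.026)<.006]
        if len(X)<200 or col[2]-col[0]>25: continue
        k=np.median(X[:,:2],0);X=X[np.hypot(*(X[:,:2]-k).T)<.045]
        (a,b),r=cv2.minEnclosingCircle(X[:,:2].astype(np.float32));print("collar",a,b,r,np.median(X[:,2]),s["conf"]);out.append((a,b,r))
    return out
E
python3 - <<'E'
from pick import *
release(); 
move_ptp([.4,.28,.36],down(np.pi/2)); standing((.4925,.2842)); standing((.4988,.105))
move_ptp([.44,-.06,.33],down(np.pi/2)); collars(); move_ptp([.46,-.02,.33],down(np.pi/2)); collars()
print(current_clock())
c=capture("scene");cv2.imwrite("pics/st.png",cv2.resize(c["image"][80:280,150:400],None,fx=3,fy=3,interpolation=cv2.INTER_CUBIC))
E
```

```text
wrist 1830 top z 0.20250493878037903 ball xy [0.4912 0.2831]
wrist 2208 top z 0.20261113031298972 ball xy [0.4967 0.1064]
collar 0.46057721972465515 -0.04634490981698036 0.03105459176003933 0.02591661061805827 0.76
collar 0.5326314568519592 -0.03925424814224243 0.031006930395960808 0.025938477952000872 0.7
collar 0.4605928063392639 -0.0465787909924984 0.030897270888090134 0.025995817947016806 0.96
collar 0.5327739119529724 -0.039230965077877045 0.031103096902370453 0.025952461415896765 0.95
collar 0.6025099754333496 -0.08089535683393478 0.03101278655230999 0.025989007238852863 0.9
74.5917
```

View pics/st.png

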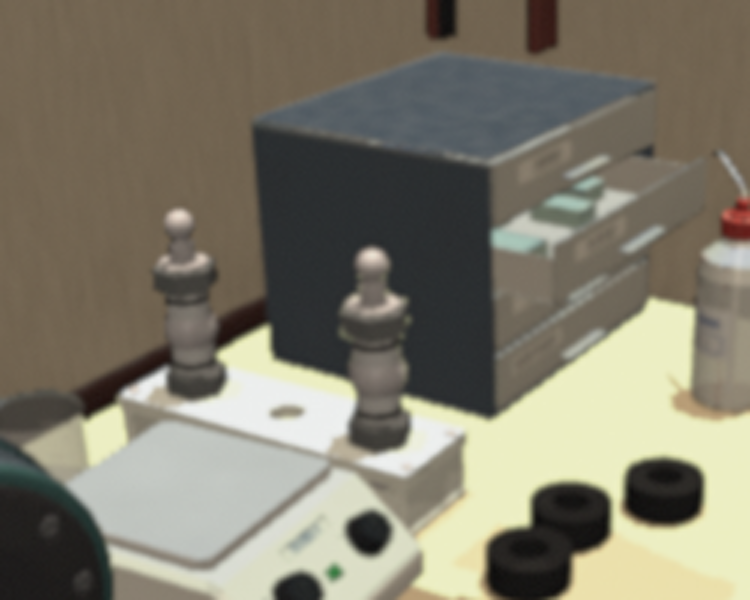

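```bash
cat >> pick.py <<'E'
def topball(w):
    c=capture("wrist");P=cloud(c);m=(c["range_z"]>0)&(np.hypot(P[...,0]-w[0],P[...,1]-w[1])<.02)&(P[...,2]>.184)&(P[...,2]<.21);X=P[m]
    f=least_squares(lambda a:np.linalg.norm(X-a,axis=1)-.0115,[*w,.191],loss="soft_l1",f_scale=.001);print("ball",f.x,m.sum(),np.median(abs(f.fun)));return f.x
Q=down(np.pi/2)
def take(x,y):
    y=y+.001; move_gripper(.085); move_ptp([x,y,.05],Q); print("hit",servo_line([x,y,-.033],rate=.12,contact_N=8)); move_gripper(0); print("collar gap",current_finger_gap(),current_grip_force())
    servo_line([x,y,.30],rate=.25); print("gap",current_finger_gap())
E
python3 - <<'E'
from pick import *
for p in((.41,.28,.36),(.38,.25,.36)):
    move_ptp(p,Q);b=topball((.4915,.2835))
for p in((.41,.11,.36),(.40,.08,.36)):
    move_ptp(p,Q);topball((.497,.105))
move_ptp([.46,-.02,.33],Q);cs=collars();x,y=[k[:2] for k in cs if abs(k[0]-.533)<.02 and abs(k[1]+.039)<.02][0]
take(x,y);print(current_clock())
E
```

```text
ball [0.4926 0.2829 0.1911] 332 0.00031027620165452723
ball [0.4926 0.2828 0.1911] 321 0.0002932484858039902
ball [0.4976 0.1049 0.191 ] 330 0.000343823862195565
ball [0.4978 0.1049 0.191 ] 325 0.00031196549300842313
collar 0.46086740493774414 -0.0466282032430172 0.031110327690839767 0.02594791136754856 0.94
collar 0.5326725244522095 -0.03915941342711449 0.0307457335293293 0.025987403722819363 0.93
hit False
collar gap 0.06257451394714926 30.001040808856487
gap 0.062255342167570615
82.3583
```

```bash
cat >> pick.py <<'E'
def over(w):
    "w: kinematic target; move collar above, measure held collar, return its x offset"
    move_ptp([w[0],w[1],.25],Q); p=np.array(current_position());c=capture("wrist");P=cloud(c);v=P-(p+[0,0,OFF])
    m=(c["range_z"]>0)&(abs(v[...,2]-.022)<.004)&(np.hypot(v[...,0],v[...,1])<.05)&(abs(v[...,1])<.028);X=v[m]
    f=least_squares(lambda a:(lambda r:np.where(r>.022,np.clip(r-.031,-.003,None)*(r>.0295),0))(np.hypot(X[:,0]-a[0],X[:,1]-a[1])),[0,0])
    print(m.sum(),"x range",np.percentile(X[:,0],[.5,99.5]),"mid",np.percentile(X[:,0],[.5,99.5]).mean(),np.median(X[:,2]))
E
python3 - <<'E'
from pick import *
over((.4926,.2841));print(current_clock(),current_position())
c=capture("wrist");cv2.imwrite("pics/hc.png",c["image"])
E
```

```text
10424 x range [-0.03    0.0261] mid -0.001918510105408732 0.021578154360952645
83.65 [0.4933 0.283  0.2501]
```

View pics/hc.png

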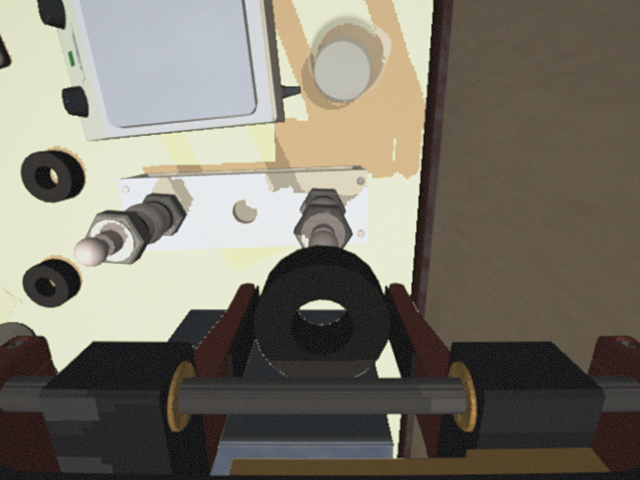

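```bash
cat >> pick.py <<'E'
def bore():
    sleep(.2);p=np.array(current_position());c=capture("wrist");P=cloud(c);zt=p[2]+OFF+.0216
    u0,v0=proj(c,np.array([p[0],p[1],zt])).astype(int)
    top=(abs(P[...,2]-zt)<.003)&(np.hypot(P[...,0]-p[0],P[...,1]-p[1])<.04);H=(~top).astype(np.uint8)
    for k in cv2.findContours(H,cv2.RETR_LIST,cv2.CHAIN_APPROX_NONE)[0]:
        A=cv2.contourArea(k)
        if A>300 and cv2.pointPolygonTest(k,(float(u0),float(v0)),False)>0 and A<20000:
            (u,v),ax,_=cv2.fitEllipse(k);e=at_z(c,(u,v),zt)[:2]
            print("bore",e,"rel",e-p[:2],ax,A,p)
    o=top.astype(np.uint8);k=max(cv2.findContours(o,cv2.RETR_EXTERNAL,cv2.CHAIN_APPROX_NONE)[0],key=cv2.contourArea)
    (u,v),ax,_=cv2.fitEllipse(k);print("outer",at_z(c,(u,v),zt)[:2]-p[:2],ax)
E
python3 - <<'E'
from pick import *
bore()
E
```

```text
bore [0.4919 0.2824] rel [-0.0012 -0.001 ] (49.93464660644531, 58.42121124267578) 2281.0 [0.4931 0.2833 0.2502]
bore [0.4897 0.2827] rel [-0.0034 -0.0006] (118.38624572753906, 153.4192657470703) 13857.5 [0.4931 0.2833 0.2502]
outer [-0.0034 -0.0007] (116.4317398071289, 152.30409240722656)
```

Run:
```python
from pick import *
servo_line([.4936,.2838,.25],rate=.05); bore()
p=[.4936,.2838]
h=servo_line([*p,.131],rate=.06,contact_N=6); print(h,current_position(),current_force(),current_clock())
```

```text
bore [0.4924 0.2829] rel [-0.0012 -0.0009] (50.09428787231445, 58.23698806762695) 2285.0 [0.4936 0.2838 0.25  ]
bore [0.4902 0.2833] rel [-0.0034 -0.0006] (118.44760131835938, 153.3079833984375) 13849.5 [0.4936 0.2838 0.25  ]
outer [-0.0034 -0.0006] (116.4916763305664, 152.0609893798828)
False [0.4939 0.2839 0.1313] [ 0.6837  0.866  -0.2954] 86.5833
```

Run:
```python
from pick import *
print(servo_line([.4936,.2838,.127],rate=.02,contact_N=5),current_position(),current_force())
move_gripper(.085); servo_line([.4936,.2838,.26],rate=.15)
move_ptp([.40,.27,.36],Q);c=capture("wrist");P=cloud(c)
m=(c["range_z"]>0)&(np.hypot(P[...,0]-.4925,P[...,1]-.283)<.034)&(P[...,2]>.1);z=P[...,2][m&(np.hypot(P[...,0]-.4925,P[...,1]-.283)>.016)]
print("collar top",np.percentile(z,[10,50,90]),"want .189"); topball((.4926,.2829)); topball((.4977,.1049))
move_ptp([.46,-.02,.33],Q);cs=collars();x,y=[k[:2] for k in cs if abs(k[0]-.46)<.03 and abs(k[1]+.046)<.03][0]
take(x,y); move_ptp([.4989,.1058,.25],Q); servo_line([.4989,.1058,.25]); bore(); print(current_clock())
```

```text
True [0.4944 0.284  0.1305] [-1.7977 -0.235   6.5854]
collar top [0.1246 0.1887 0.1898] want .189
ball [0.4923 0.2829 0.1905] 849 0.003526970594497976
ball [0.4978 0.1054 0.1912] 355 0.0003241435994247085
collar 0.46069464087486267 -0.04665426164865494 0.030918091535568237 0.025970551757460155 0.94
collar 0.60251784324646 -0.08096732944250107 0.0308733768761158 0.025891362851093162 0.62
hit False
collar gap 0.061823089705464136 30.000936719588935
gap 0.062316814364389406
bore [0.4977 0.1043] rel [-0.0013 -0.001 ] (49.980674743652344, 58.44041061401367) 2281.5 [0.499  0.1052 0.2503]
bore [0.4955 0.1045] rel [-0.0035 -0.0007] (118.58210754394531, 153.57852172851562) 13887.5 [0.499  0.1052 0.2503]
outer [-0.0035 -0.0007] (116.67501068115234, 152.35324096679688)
95.6917
```

Collar on c is seated. Now the second one.

Run:
```python
from pick import *
p=[.4990,.1060]
servo_line([*p,.25],rate=.05);sleep(.2);print(current_position())
h=servo_line([*p,.133],rate=.06,contact_N=6); print(h,current_position(),current_force())
if not h or current_position()[2]<.138:
    print(servo_line([*p,.127],rate=.02,contact_N=5),current_position(),current_force())
    move_gripper(.085); servo_line([*p,.26],rate=.15); move_ptp([.40,.19,.38],Q);sleep(.3);c=capture("wrist");P=cloud(c)
    for w in((.4925,.283),(.4978,.1052)):
        r=np.hypot(P[...,0]-w[0],P[...,1]-w[1]);z=P[...,2][(c["range_z"]>0)&(P[...,2]>.15)&(r<.034)&(r>.016)];print("collar top",np.percentile(z,[10,50,90]))
    c=capture("scene");cv2.imwrite("pics/end.png",c["image"])
print(current_clock())
```

```text
[0.499 0.106 0.25 ]
False [0.4993 0.106  0.1333] [-0.4895 -0.377  -1.5377]
True [0.4996 0.106  0.1302] [ 0.844  -1.0226  2.9958]
collar top [0.173  0.1886 0.1899]
collar top [0.1737 0.1888 0.1899]
101.225
```

View pics/end.png

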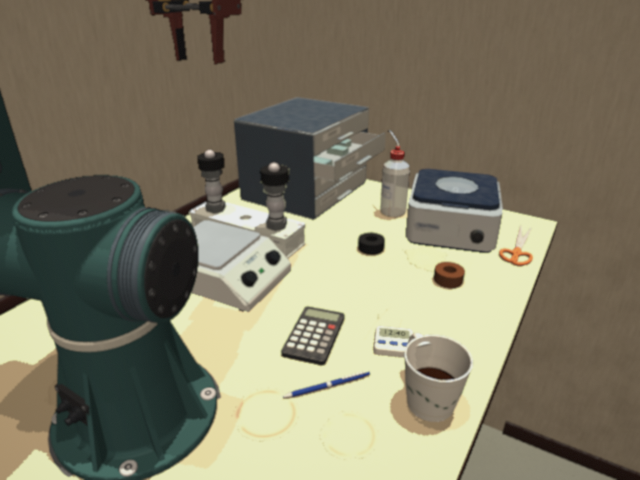

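Both loggers stand in the rack wearing black collars at about (210,160) and (274,175). The spare black collar at (371,243), the brown decoy at (449,274) and the timer at (392,342) have not been touched by the robot. I'm handing in.

```bash
python3 -c "
from bench import *
print(close_job())"
```

```text
the job is handed in; nothing more can be done
None
```

The job is handed in at about 101 s: only two loggers were there, and both stand heavy end down in the rack's end wells, each with a black collar resting on its shoulder.

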